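Mark a job tag with the sprung punch and a mallet

ROBOT

A 7-joint arm with a two-finger parallel gripper is mounted at the origin on the work surface. World frame = base frame: x ahead of the robot, y to its left, z up, the work surface at z = 0. Lengths are in m, angles in degrees, forces in N, time in s.
With the tool pointing down it reaches from about 0.375 to 0.925 m from the base axis. Payload 3.1 kg.
Tool frame: the origin (TCP) lies on the centre line of the jaws, within the pads' length; the fingertips stand 19 mm ahead of it and the grasp point (between the pads) is the TCP; x points along the fingers, y is the direction in which the jaws open and shut, and the axes are right-handed (so a half turn about x gives the same grasp; the last joint's range is limited). The gripper opens to 85 mm and grips with 20 to 120 N. Pads are 22 mm wide; open, the fingers measure 114 mm over their backs; the gripper's body (76 mm by 85 mm) begins 54 mm behind the grasp point. The pads swing forward as they close: fully open they stand 13 mm farther back than shut.
Start: joints at [58.74, 21.939, 2.515, 91.553, -1.026, 66.532, -2.859], TCP at [0.281, -0.586, 0.25] pointing down, gripper open.
Joint ranges: [-149.38, 149.38], [-23.57, 123.04], [-84.95, 90], [0, 143.3], [-89.99, 269.99], [3.08, 112.72], [-163.45, 163.45]. Speed limits (degrees/s): [159.86, 159.86, 180, 180, 180, 180, 180].

INTERFACE

Orientations are given as a 3x3 rotation matrix whose columns are the frame's x, y, z axes.
In Python, from cell import arm gives the robot as it stands. The module is installed in compiled form; this text tells all that it offers.
- The arm moves only by the tool jog_arm, never from a script. Its argument "deltas" is one flat list of numbers, 6 for each row, row after row: the shift along the world's x, y, z in mm, then the turn, a rotation vector about the world's x, y, z in rad. In form: [x, y, z, wx, wy, wz, x, y, z, wx, wy, wz, ...]. A call has 1 to 8 rows; each row is the pose to reach, as a shift and turn from the pose commanded when the call began; what a row does not reach only later rows make up. A row lasts 1/12 s, in which the tool goes at most 41.7 mm and 7.16 degrees, less where a joint would pass 70% of its speed; a pose out of reach is approached as far as the arm can. A call with a gripper value outside its range is refused whole. "hand" is the closure, from 0 (fully open) to 1 (shut), set as the call begins (left out, the last holds). The fingers move at their own pace and stop on an object; "squeeze" is the grip in N (left out, the last holds). Time passes only in rows, so rows that repeat a pose let the fingers close. It gives the time, the measured TCP pose, the force and the opening at its end, in the units of the state.
- arm.sense(): the state, without advancing time (a new reading comes with each control period).
- arm.grab_frame(name): name is "scene" or "top"; returns the picture (384x512x3 uint8, red, green, blue); there is no depth.
- arm.camera_info(name): a dict with "mtx" (3x3 intrinsics, pixels), "R" (3x3) and "t" (3): a world point X has camera coordinates R X + t. Camera axes: x right, y down, z forward; pixel columns grow to the right and rows downward; lengths in m; the calibration is good to about 2 mm. A picture is of the moment at which its call begins. camera_info takes no time and is no camera call.
- arm.hand_in(): hands the job in, once; it reports no verdict.
Trained networks look in the newest picture that a camera, given by its name, has taken for a name from the list of things; names that differ only in an ending like _2 or _b are one class to them, and where a whole thing is asked for, a point or a joint stands for the part that bears it (a point fixed in the world has none). Each returns a list of dicts, best first, with "score" (0 to 1); they miss things now and then, are a little off and sometimes report something else, mostly with a low value. They report only what shows in the picture. A call takes as long as a camera call.
- arm.spot_in(camera, target): "rect" ([left, top, right, bottom] in pixels, round what is visible of it).
- arm.cut_out(camera, target): "pixels" (384x512 bool, what is visible of it) and "rect" ([left, top, right, bottom] in pixels, round what is visible of it).
- arm.landmark_of(camera, target): "pixel" ([column, row] in pixels: a listed point, or the origin of a listed thing).
The state is a dict: "time_s": time; "qpos": joint angles; "qd": joint speeds; "tau": joint torques, N m; "eef_pos": TCP position; "orientation": TCP orientation; "ft_force": force on the tool from outside, world axes, zero at the start; "ft_torque": the same for the moment, N m; "opening": finger opening in m.
Only numpy, scipy, OpenCV 4.12 (cv2) and the standard library are available. Lean on these libraries where they do the work, as an engineer would, in place of code of your own. Each camera call takes 0.05 s, during which the arm holds its last target.

TASK

Mark the metal job tag: pick up the mallet and with it drive down, as far as it goes, the sprung punch of the marking jig that has the tag lying in it. Leave the punch of the empty jig alone. Then stand the mallet back on its round rubber mat, upright on its head, and let go.

Things in the scene. Friction and masses are not known exactly. Their poses are not given: they have to be found in the camera images.
- mallet: Loose mallet, about 0.42 kg, standing on its head: upright grey cylinder, 58 mm diameter, 74 mm tall, with a level wooden handle. Origin: centre of the head's underside, z up. The handle runs along its -x from the head's side (x = -29 mm) to -202 mm, is 24 mm wide (y), 26 mm high, its axis 37 mm above the origin. Head-heavy: grip firmly, e.g. from above 85 mm from the head's axis, closing along y.
- mat: Round black rubber mat, 130 mm in diameter and 6 mm thick, fixed to the table, on which the mallet stands at the start. Origin: centre of its underside, on the table top.
- punch: Punch to drive, in the fixed steel jig (base 110 x 90 mm, bridge top 70 mm high) where a bright flat 96 x 40 mm aluminium tag shows on both sides of the bridge. Steel cap, 34 mm diameter, coil spring below. Origin: centre of the cap's top, 104 mm above the table at rest. Slides 14 mm straight down to its stop (spring 4 N at first, 9 N at the stop) and springs back up when released.
- idle_punch: The same punch in a second, identical fixed jig that has no tag in it: to be left alone. Origin: centre of its cap's top face, 104 mm above the table.

How it is judged (in metres and radians):
On the way:
1. the punch over the tag is driven down at least 11 mm of its 14 mm by the mallet (distance of punch from where it was at the start of the episode above 0.011 m and contact force between mallet and punch above 1 N).
At the end, for the whole second after the job is handed in: The mallet stands at rest and released on the rubber mat, upright within about 10 degrees, the head's centre within 45 mm of the mat's centre and the head's underside on the mat (less than 14 mm above the table); the punch has sprung back to within 4 mm of its rest height (horizontal distance between mallet and mat below 0.045 m and angle between mallet's own z axis and vertical below 0.17 rad and height (world z) of mallet below 0.014 m and linear speed of mallet below 0.02 m/s and distance of punch from where it was at the start of the episode below 0.004 m); the robot touches nothing.
It fails at once if the punch of the empty jig is pushed down more than 4 mm (distance of idle_punch from where it was at the start of the episode above 0.004 m).
It also fails if it takes over 43 s, if anything falls off the work surface, if the arm or the gripper's body presses on something with over 40 N, if the wrist force passes 120 N, or if a joint passes its speed limit or range.

## Working session

There is one attempt and no reset: what is moved stays moved. The work goes in short steps, Python scripts to look and compute and a tool call to move; the robot and the scene stay as the last step left them, time stands still between calls to the robot, and variables do not carry over. Pictures are saved under pics/ and viewed, and the job is handed in when it is done.

Besides the shell and the picture viewer there is one more tool, called after "Emit:" by a JSON object that holds its "method" and its "body", one argument or row to a line. jog_arm: Moves the arm, as the interface text tells. Its arguments: {"type":"object","properties":{"deltas":{"type":"array","items":{"type":"number"}},"hand":{"type":"number"},"squeeze":{"type":"number"}},"required":["deltas"]}

```bash
mkdir -p pics; cat > h.py <<'E'
import numpy as np, cv2
from cell import arm
def ray(cam,px):
    c=arm.camera_info(cam);K=np.array(c['mtx']);R=np.array(c['R']);t=np.array(c['t'])
    d=R.T@np.linalg.inv(K)@np.array([px[0],px[1],1.]);return -R.T@t,d
def at_z(cam,px,z):
    o,d=ray(cam,px);return o+d*(z-o[2])/d[2]
def proj(cam,X):
    c=arm.camera_info(cam);p=np.array(c['mtx'])@(np.array(c['R'])@np.array(X)+np.array(c['t']));return p[:2]/p[2]
def save(cam,n):
    im=arm.grab_frame(cam);cv2.imwrite(f'pics/{n}.png',im[:,:,::-1]);return im
E
python3 - <<'E'
from h import *
np.set_printoptions(precision=4,suppress=True)
a=save('scene','s0');b=save('top','t0')
H={'mallet':0.006,'mat':0.0,'punch':.104,'idle_punch':.104}
for c in('top','scene'):
  for n in H:
    for r in arm.landmark_of(c,n)[:3]:
        print(c,n,r['score'],r['pixel'],at_z(c,r['pixel'],H[n]))
s=arm.sense();print(s)
E
```

```text
top mallet 0.73 [155.7, 201.9] [0.5367 0.2445 0.006 ]
top mat 0.87 [161.0, 205.1] [0.5293 0.2317 0.    ]
top mat 0.52 [352.7, 195.6] [ 0.5638 -0.2756  0.    ]
top punch 0.54 [350.6, 197.8] [ 0.5417 -0.2385  0.104 ]
top idle_punch 0.74 [256.7, 192.0] [ 0.5515 -0.0145  0.104 ]
scene mallet 0.96 [344.8, 192.0] [0.5359 0.2434 0.006 ]
scene mat 0.66 [335.5, 194.7] [0.5324 0.2226 0.    ]
scene punch 0.87 [118.7, 191.5] [ 0.536  -0.2393  0.104 ]
scene idle_punch 0.74 [236.4, 180.2] [ 0.5602 -0.016   0.104 ]
{'time_s': 0.5, 'qpos': array([58.7398, 21.9398,  2.5154, 91.5562, -1.0267, 66.532 , -2.858 ]), 'qd': array([-0.116 , -0.1434, -0.0189, -0.0389,  0.0443,  0.1689, -0.0574]), 'tau': array([ -0.0012, -43.2932,   1.0211, -24.9574,   0.0103,   0.0034,
         0.    ]), 'eef_pos': array([ 0.2814, -0.5859,  0.2502]), 'orientation': array([[-0.    ,  0.433 , -0.9014],
       [ 0.0001, -0.9014, -0.433 ],
       [-1.    , -0.0001, -0.    ]]), 'ft_force': array([ 0.5039, -0.3962, -0.5274]), 'ft_torque': array([-0.0454, -0.0173, -0.0038]), 'opening': 0.0853959902727964}
```

View pics/s0.png

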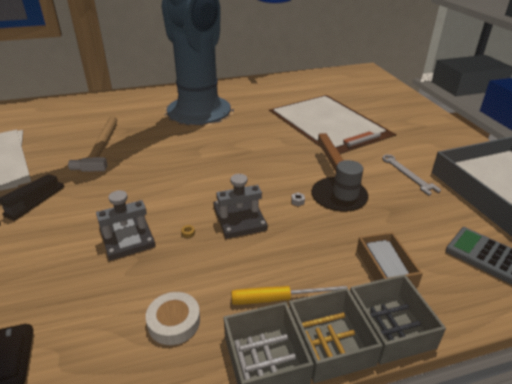

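View pics/t0.png

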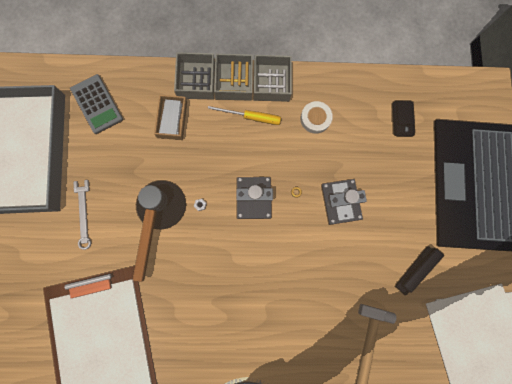

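The tagged jig is the one at top px (345,200) / scene px (120,225): bright tag visible. The idle jig is at top (255,195). The mallet stands at top (150,197), with its handle running down to (140,278). Next I'll refine the handle direction and the positions.

```bash
python3 - <<'E'
from h import *
np.set_printoptions(precision=4,suppress=True)
im=cv2.imread('pics/t0.png')
crop=im[170:290,110:390];cv2.imwrite('pics/t0c.png',cv2.resize(crop,None,fx=2.8,fy=2.8,interpolation=cv2.INTER_CUBIC))
im=cv2.imread('pics/s0.png')
crop=im[120:270,90:380];cv2.imwrite('pics/s0c.png',cv2.resize(crop,None,fx=2.7,fy=2.7,interpolation=cv2.INTER_CUBIC))
arm.grab_frame('top')
m=arm.cut_out('top','mallet')
print(m[0]['score'],m[0]['rect'])
p=m[0]['pixels'];ys,xs=np.nonzero(p)
sel=(ys>218)
for z in(.056,.043):
  pts=np.array([at_z('top',(x+0.,y+0.),z)[:2] for x,y in zip(xs[sel],ys[sel])])
  c=pts.mean(0);u,s,vt=np.linalg.svd(pts-c);print(z,c,vt[0],np.degrees(np.arctan2(vt[0][1],vt[0][0])), (pts-c)@vt[0] .__array__().T if 0 else np.ptp((pts-c)@vt[0]),np.ptp((pts-c)@vt[1]))
  e=((pts-c)@vt[0]);print(c+vt[0]*e.min(),c+vt[0]*e.max())
q=arm.cut_out('top','mat')
for r in q[:1]:
  print(r['score'],r['rect']);y,x=np.nonzero(r['pixels'])
  h=cv2.convexHull(np.stack([x,y],1).astype(np.int32));P=np.array([at_z('top',k[0],.006)[:2] for k in h]).astype(np.float32)
  print(cv2.minEnclosingCircle(P))
g=arm.cut_out('top','punch')
for r in g[:2]: print('punch',r['score'],r['rect'])
E
```

```text
0.91 [134.8, 184.5, 163.1, 284.7]
0.056 [0.4125 0.255 ] [-0.993   0.1185] 173.19365584197158 0.1521769256551727 0.031872490513887596
[0.4893 0.2458] [0.3382 0.2639]
0.043 [0.4126 0.2584] [-0.993   0.1185] 173.19365584197158 0.15438045716833002 0.03233400619340196
[0.4904 0.2492] [0.3371 0.2675]
0.56 [134.9, 180.9, 189.1, 227.9]
((0.5311201214790344, 0.23260632157325745), 0.06481318175792694)
punch 0.69 [344.5, 187.9, 355.1, 203.9]
```

View pics/t0c.png

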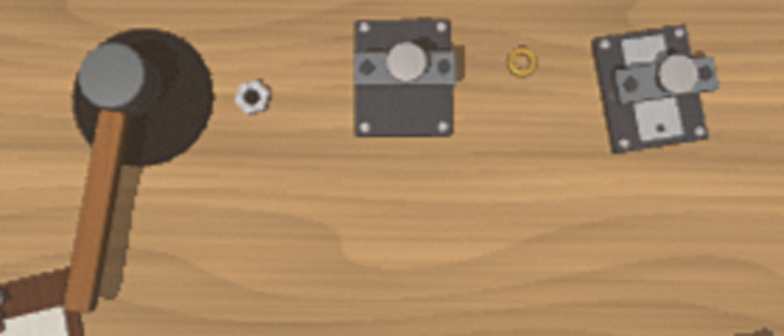

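View pics/s0c.png

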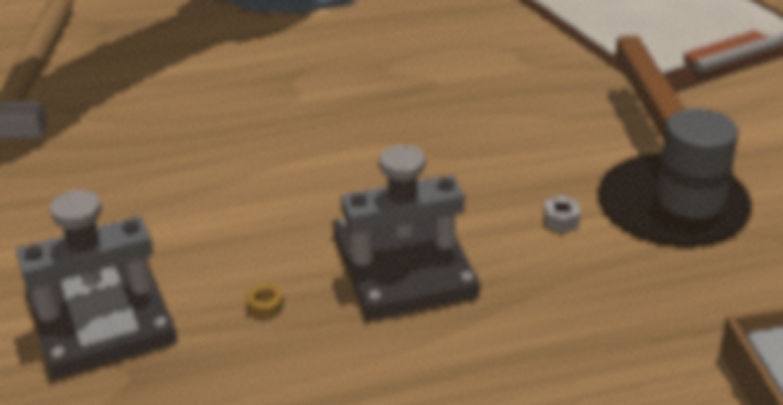

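```bash
python3 - <<'E'
from h import *
np.set_printoptions(precision=4,suppress=True)
for n,t,s,z in[('head top',(150,197.1),(349.6,167),.080),('punch',(352,196),(118.3,196.2),.104),('punchNN',(350.6,197.8),(118.7,191.5),.104),('idle',(255,191.8),(238.9,178.3),.104)]:
    a=at_z('top',t,z);b=at_z('scene',s,z)
    o1,d1=ray('top',t);o2,d2=ray('scene',s);d1/=np.linalg.norm(d1);d2/=np.linalg.norm(d2)
    A=np.stack([d1,-d2],1);k=np.linalg.lstsq(A,o2-o1,rcond=None)[0];p=o1+k[0]*d1;q=o2+k[1]*d2
    print(n,a[:2],b[:2],(p+q)/2,np.linalg.norm(p-q))
# mat from scene
arm.grab_frame('scene')
for c in ['scene']:
  for r in arm.cut_out(c,'mat')[:1]:
    print(r['score'],r['rect'])
  for nm in('punch','idle_punch'):
    for r in arm.cut_out(c,nm)[:2]: print(nm,r['score'],r['rect'])
for X in [(.531,.2325,.006)]:
  print(proj('top',X),proj('scene',X))
# mat outline overlay check
im=cv2.imread('pics/s0.png');im2=cv2.imread('pics/t0.png')
th=np.linspace(0,2*np.pi,60)
for i,cam in((im,'scene'),(im2,'top')):
  def circ(c,r,z,col):
    P=np.array([proj(cam,(c[0]+r*np.cos(a),c[1]+r*np.sin(a),z)) for a in th]);cv2.polylines(i2,[np.round((P+.5)*4).astype(int)],True,col,1)
  i2=cv2.resize(i,None,fx=4,fy=4,interpolation=cv2.INTER_CUBIC)
  circ((.531,.2325),.065,.006,(0,255,0));circ((.5365,.2435),.029,.08,(0,0,255));circ((.539,-.242),.017,.104,(255,0,0))
  def box(c,w):pass
  x0,y0=(420,600) if cam=='scene' else (520,700)
  u=i2[600:1000,420:1500] if cam=='scene' else i2[700:1000,480:1520]
  cv2.imwrite(f'pics/ov_{cam}.png',cv2.resize(u,(800,int(800*u.shape[0]/u.shape[1]))))
E
```

```text
head top [0.5383 0.241 ] [0.5446 0.2402] [0.5391 0.2427 0.076 ] 0.0014025455424468115
punch [ 0.5461 -0.242 ] [ 0.551  -0.2404] [ 0.5466 -0.2418  0.1013] 0.002009373328076522
punchNN [ 0.5417 -0.2385] [ 0.536  -0.2393] [ 0.5412 -0.2381  0.1074] 0.0013255532354972967
idle [ 0.5519 -0.0105] [ 0.5552 -0.0097] [ 0.5524 -0.0098  0.1022] 0.001567661075491654
0.74 [307.0, 178.3, 368.7, 216.0]
punch 0.58 [112.6, 190.9, 127.2, 226.1]
idle_punch 0.8 [230.9, 174.5, 247.4, 208.7]
[160.2104 204.1534] [339.4988 191.5518]
```

```bash
python3 -c "
import cv2,numpy as np
a=cv2.imread('pics/ov_scene.png');b=cv2.imread('pics/ov_top.png');cv2.imwrite('pics/ov.png',np.vstack([a,b]))"
```

```text
(no output)
```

View pics/ov.png

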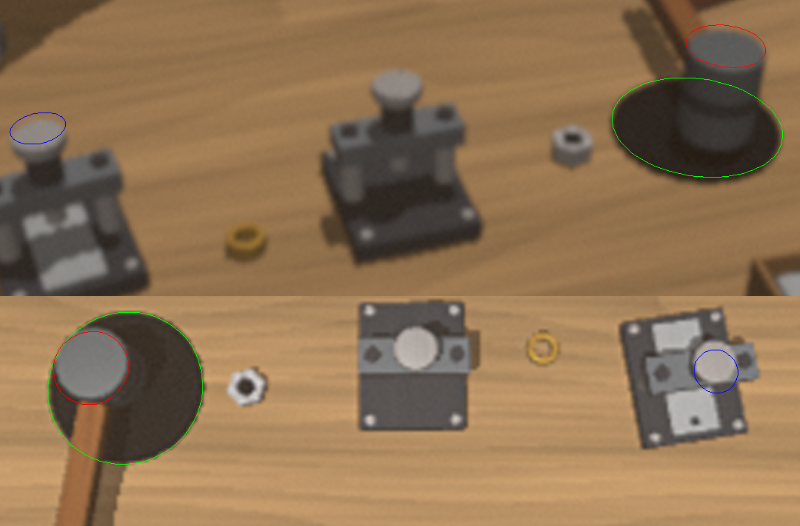

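Emit:
{"method": "jog_arm", "body": {
  "deltas": [10,15,0,0,0,-0.03,25,45,0,0,0,-0.07,42,80,0,0,0,-0.11,60,115,0,0,0,-0.15,78,150,0,0,0,-0.19,95,185,0,0,0,-0.23,112,220,0,0,0,-0.27,130,255,0,0,0,-0.31],
  "hand": 0,
  "squeeze": 110
}}

```text
time_s: 1.57
eef_pos: [0.4118, -0.3293, 0.2506]
orientation: [[0.0, 0.135, -0.991], [-0.001, -0.991, -0.135], [-1.0, 0.001, -0.0]]
ft_force: [-0.1, 0.3, 0.5]
opening: 0.0853
```

Emit:
{"method": "jog_arm", "body": {
  "deltas": [8,36,0,0,0,-0.03,15,72,0,0,0,-0.06,22,108,0,0,0,-0.1,29,144,0,0,0,-0.13,36,180,0,0,0,-0.16,43,216,0,0,0,-0.19,48,252,0,0,0,-0.22,50,286,0,0,0,-0.24]
}}

```text
time_s: 2.23
eef_pos: [0.462, -0.0427, 0.2508]
orientation: [[0.002, -0.103, -0.995], [0.0, -0.995, 0.103], [-1.0, -0.0, -0.002]]
ft_force: [0.8, -0.4, -0.3]
opening: 0.0857
```

Emit:
{"method": "jog_arm", "body": {
  "deltas": [2,36,0,0,0,0,4,72,0,0,0,0,6,108,0,0,0,-0.005,8,144,0,0,0,-0.01,8,180,0,0,0,-0.015,8,215,0,0,0,-0.017,8,245,0,0,0,-0.017,8,265,0,0,0,-0.017]
}}

```text
time_s: 2.9
eef_pos: [0.4687, 0.2243, 0.2509]
orientation: [[0.001, -0.115, -0.993], [0.002, -0.993, 0.115], [-1.0, -0.002, -0.001]]
ft_force: [0.3, 0.1, 0.7]
opening: 0.0855
```

Emit:
{"method": "jog_arm", "body": {
  "deltas": [0,12,-20,0,0,0,0,22,-50,0,0,0,0,28,-80,0,0,0,0,28,-105,0,0,0,0,28,-125,0,0,0,0,28,-130,0,0,0,0,28,-130,0,0,0]
}}

```text
time_s: 3.48
eef_pos: [0.4682, 0.2472, 0.1186]
orientation: [[-0.004, -0.119, -0.993], [-0.002, -0.993, 0.119], [-1.0, 0.002, 0.003]]
ft_force: [0.5, -0.2, -0.0]
opening: 0.0854
```

```bash
python3 - <<'E'
from h import *
np.set_printoptions(precision=4,suppress=True)
save('scene','s1');save('top','t1');s=arm.sense();print(s['time_s'],s['eef_pos'],s['qpos'],s['orientation'])
a=cv2.imread('pics/s1.png')[90:250,230:420];b=cv2.imread('pics/t1.png')[150:310,80:270]
cv2.imwrite('pics/c1.png',np.hstack([cv2.resize(i,(400,340),interpolation=cv2.INTER_CUBIC) for i in(a,b)]))
E
```

```text
3.5833 [0.4703 0.2485 0.1213] [  -5.4357   21.4906  -31.0157  112.6116   14.3794   49.538  -140.932 ] [[ 0.0016 -0.1192 -0.9929]
 [ 0.0009 -0.9929  0.1192]
 [-1.     -0.0011 -0.0015]]
```

View pics/c1.png

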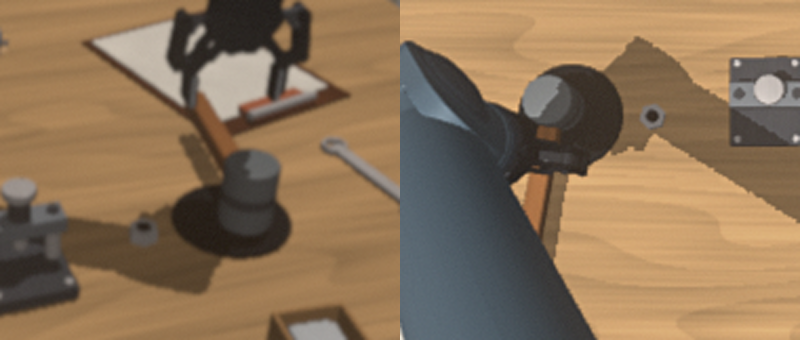

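The open fingers straddle the handle just behind the head, so I'll go down and grip.

Emit:
{"method": "jog_arm", "body": {
  "deltas": [0,0,-15,0,0,0,0,0,-35,0,0,0,0,0,-55,0,0,0,0,0,-70,0,0,0,0,0,-77,0,0,0,0,0,-77,0,0,0]
}}

```text
time_s: 4.08
eef_pos: [0.4697, 0.2479, 0.0433]
orientation: [[-0.0, -0.119, -0.993], [-0.0, -0.993, 0.119], [-1.0, 0.0, 0.0]]
ft_force: [-0.7, -1.0, -0.0]
opening: 0.0853
```

Emit:
{"method": "jog_arm", "body": {
  "deltas": [0,0,0,0,0,0,0,0,0,0,0,0,0,0,0,0,0,0,0,0,0,0,0,0,0,0,0,0,0,0,0,0,0,0,0,0,0,0,0,0,0,0,0,0,0,0,0,0],
  "hand": 1,
  "squeeze": 110
}}

```text
time_s: 4.75
eef_pos: [0.4701, 0.249, 0.0443]
orientation: [[0.002, -0.119, -0.993], [0.001, -0.993, 0.119], [-1.0, -0.001, -0.001]]
ft_force: [-1.4, -0.3, 6.2]
opening: 0.0222
```

Emit:
{"method": "jog_arm", "body": {
  "deltas": [0,0,5,0,0,0,0,0,15,0,0,0,0,0,35,0,0,0,0,0,60,0,0,0,0,0,90,0,0,0,0,0,120,0,0,0,0,0,145,0,0,0,0,0,155,0,0,0]
}}

```text
time_s: 5.42
eef_pos: [0.4707, 0.2489, 0.2019]
orientation: [[0.005, -0.119, -0.993], [0.002, -0.993, 0.119], [-1.0, -0.002, -0.004]]
ft_force: [1.3, 1.3, -2.5]
opening: 0.0225
```

```bash
python3 - <<'E'
from h import *
np.set_printoptions(precision=4,suppress=True)
save('scene','s2');save('top','t2');s=arm.sense();print(s['time_s'],s['eef_pos'],s['ft_force'],s['ft_torque'],s['opening'])
a=cv2.imread('pics/s2.png')[60:250,210:420];b=cv2.imread('pics/t2.png')[150:310,80:270]
cv2.imwrite('pics/c2.png',np.hstack([cv2.resize(i,(400,350),interpolation=cv2.INTER_CUBIC) for i in(a,b)]))
E
```

```text
5.5167 [0.4704 0.2485 0.2001] [ 0.4196  0.5632 -3.7687] [ 0.0864  0.2372 -0.0139] 0.02233089667405722
```

View pics/c2.png

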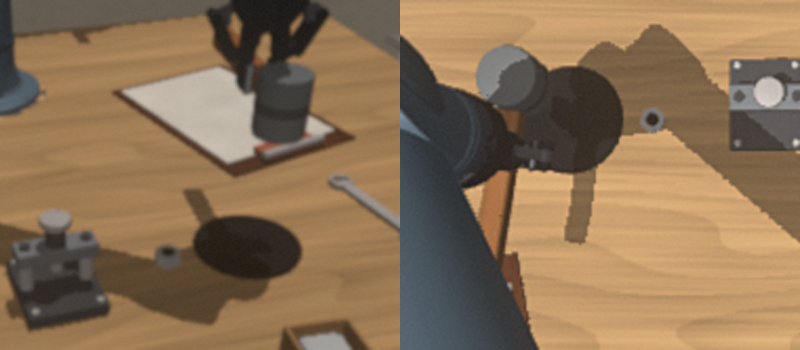

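```bash
python3 - <<'E'
from h import *
np.set_printoptions(precision=4,suppress=True)
print('head',at_z('top',(132.7,185.2),.236), at_z('scene',(210+286*.525,60+79*190/350),.236))
for c in('top','scene'):
  for r in arm.cut_out(c,'mat')[:1]:
    y,x=np.nonzero(r['pixels']);h=cv2.convexHull(np.stack([x,y],1).astype(np.int32));P=np.array([at_z(c,k[0],.006)[:2] for k in h]).astype(np.float32)
    print(c,r['score'],cv2.minEnclosingCircle(P), (P.min(0)+P.max(0))/2)
  i=cv2.imread('pics/%s2.png'%c[0])
  i2=cv2.resize(i,None,fx=4,fy=4,interpolation=cv2.INTER_CUBIC);th=np.linspace(0,6.28,60)
  for ctr,rr,z,col in(((.530,.2325),.065,.006,(0,255,0)),((.540,.240),.029,.236,(0,0,255)),((.540,.240),.029,.162,(0,255,255)),((.546,-.2415),.017,.104,(255,0,0))):
    P=np.array([proj(c,(ctr[0]+rr*np.cos(a),ctr[1]+rr*np.sin(a),z)) for a in th]);cv2.polylines(i2,[np.round((P+.5)*4).astype(int)],True,col,1)
  u=i2[320:1000,400:1560] if c=='scene' else i2[640:960,400:1500]
  cv2.imwrite(f'pics/ov2_{c}.png',cv2.resize(u,(800,int(800*u.shape[0]/u.shape[1]))))
a=cv2.imread('pics/ov2_scene.png')[:360];b=cv2.imread('pics/ov2_top.png');cv2.imwrite('pics/ov2.png',np.vstack([a,b]))
E
```

```text
head [0.5387 0.2366 0.236 ] [0.5572 0.2332 0.236 ]
top 0.84 ((0.5318474173545837, 0.23167410492897034), 0.06556225568056107) [0.531  0.2283]
scene 0.81 ((0.5356746912002563, 0.2300957441329956), 0.06726856529712677) [0.5347 0.2291]
```

View pics/ov2.png

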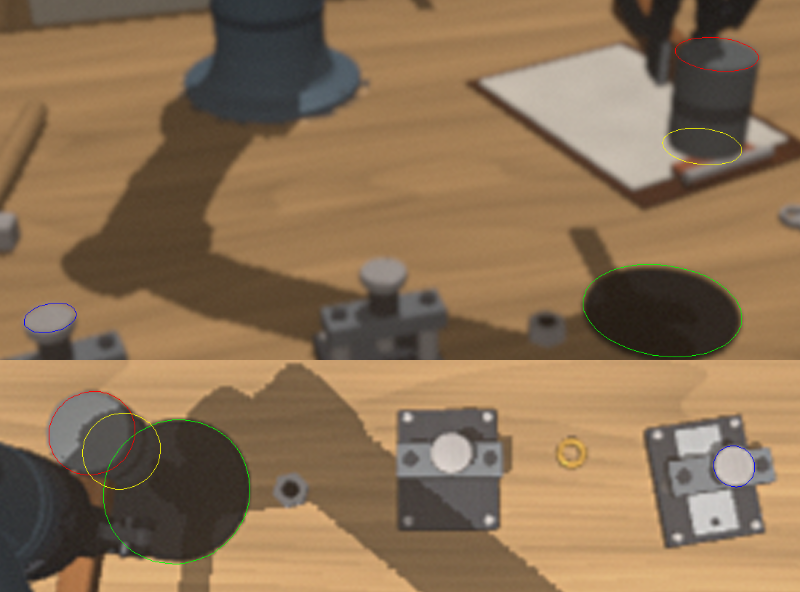

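Emit:
{"method": "jog_arm", "body": {
  "deltas": [0,-8,8,0,0,0,1,-25,20,0,0,0,2,-50,30,0,0,0,3,-80,30,0,0,0,3,-112,30,0,0,0,4,-145,30,0,0,0,4,-178,30,0,0,0,5,-211,30,0,0,0]
}}

```text
time_s: 6.28
eef_pos: [0.4724, 0.0347, 0.2266]
orientation: [[-0.004, -0.119, -0.993], [-0.001, -0.993, 0.119], [-1.0, 0.001, 0.004]]
ft_force: [1.3, -0.1, -3.4]
opening: 0.0227
```

Emit:
{"method": "jog_arm", "body": {
  "deltas": [0,-33,0,0,0,0,0,-66,0,0,0,0,0,-99,0,0,0,0,0,-132,0,0,0,0,1,-165,0,0,0,0,1,-198,0,0,0,0,2,-225,0,0,0,0,2,-245,0,0,0,0]
}}

```text
time_s: 6.95
eef_pos: [0.4739, -0.2118, 0.2264]
orientation: [[-0.004, -0.123, -0.992], [-0.0, -0.992, 0.123], [-1.0, 0.001, 0.004]]
ft_force: [0.1, 0.6, -3.4]
opening: 0.0224
```

Emit:
{"method": "jog_arm", "body": {
  "deltas": [0,-15,0,0,0,0,0,-22,-10,0,0,0,0,-25,-30,0,0,0,0,-25,-50,0,0,0,0,-25,-60,0,0,0,0,-25,-60,0,0,0]
}}

```text
time_s: 7.45
eef_pos: [0.4728, -0.2307, 0.1637]
orientation: [[-0.009, -0.118, -0.993], [0.005, -0.993, 0.118], [-1.0, -0.003, 0.01]]
ft_force: [-1.5, -0.3, -4.5]
opening: 0.0227
```

```bash
python3 - <<'E'
from h import *
np.set_printoptions(precision=4,suppress=True)
save('scene','s3');save('top','t3');s=arm.sense();print(s['time_s'],s['eef_pos'],s['ft_force'],s['ft_torque'],s['opening'],s['qpos'])
for c in('top','scene'):
  i=cv2.imread('pics/%s3.png'%c[0])
  i2=cv2.resize(i,None,fx=4,fy=4,interpolation=cv2.INTER_CUBIC);th=np.linspace(0,6.28,60)
  e=s['eef_pos'];ctr=e[:2]+np.array([.069,-.0095]);z0=e[2]-.038
  print(ctr,z0)
  for ctr,rr,z,col in((ctr,.029,z0+.074,(0,0,255)),(ctr,.029,z0,(0,255,255)),((.546,-.2415),.017,.104,(255,0,0))):
    P=np.array([proj(c,(ctr[0]+rr*np.cos(a),ctr[1]+rr*np.sin(a),z)) for a in th]);cv2.polylines(i2,[np.round((P+.5)*4).astype(int)],True,col,1)
  u=i2[500:1100,200:1000] if c=='scene' else i2[600:1000,1100:1700]
  cv2.imwrite(f'pics/ov3_{c}.png',cv2.resize(u,(400,int(400*u.shape[0]/u.shape[1]))))
a=cv2.imread('pics/ov3_scene.png')[:266];b=cv2.imread('pics/ov3_top.png')[:266];cv2.imwrite('pics/ov3.png',cv2.resize(np.hstack([a,b]),None,fx=1,fy=1))
E
```

```text
7.55 [ 0.4758 -0.2319  0.1673] [-0.5746 -0.1035 -3.8894] [0.0194 0.1655 0.0474] 0.022089689492852994 [ 32.2211  15.1221 -12.0691 111.8385   3.853   53.5635 -78.4924]
[ 0.5448 -0.2414] 0.12930891498901947
[ 0.5448 -0.2414] 0.12930891498901947
```

View pics/ov3.png

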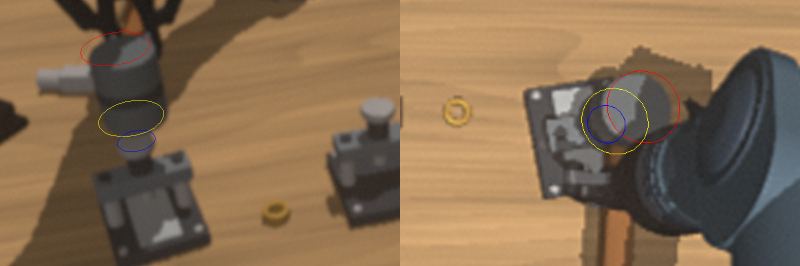

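```bash
python3 - <<'E'
from h import *
i=cv2.imread('pics/s3.png')[105:265,60:200]
a=cv2.resize(i,None,fx=3.7,fy=3.7,interpolation=cv2.INTER_CUBIC)
cv2.imwrite('pics/z3.png',a)
for z in(.127,.201): print(proj('scene',(.5448,-.2414,z)))
E
```

```text
[115.36851477 184.33680106]
[107.45938223 149.6157779 ]
```

View pics/z3.png

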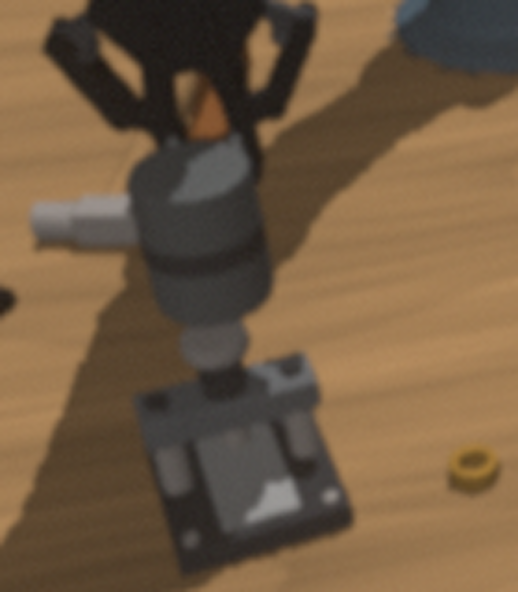

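Emit:
{"method": "jog_arm", "body": {
  "deltas": [1,-4,-5,0,0,0,1,-4,-12,0,0,0,1,-4,-18,0,0,0,1,-4,-22,0,0,0,1,-4,-25,0,0,0,1,-4,-28,0,0,0,1,-4,-31,0,0,0,1,-4,-34,0,0,0]
}}

```text
time_s: 8.22
eef_pos: [0.4774, -0.2369, 0.1346]
orientation: [[-0.0, -0.119, -0.993], [-0.0, -0.993, 0.119], [-1.0, 0.0, 0.0]]
ft_force: [-3.5, 1.9, 2.6]
opening: 0.0225
```

Emit:
{"method": "jog_arm", "body": {
  "deltas": [0,0,-2,0,0,0,0,0,-4,0,0,0,0,0,-5,0,0,0,0,0,-6,0,0,0,0,0,-6,0,0,0]
}}

```text
time_s: 8.63
eef_pos: [0.4774, -0.2369, 0.1284]
orientation: [[-0.0, -0.119, -0.993], [0.0, -0.993, 0.119], [-1.0, -0.0, 0.0]]
ft_force: [-4.3, 2.7, 4.2]
opening: 0.0224
```

```bash
python3 - <<'E'
from h import *
np.set_printoptions(precision=4,suppress=True)
save('scene','s4');s=arm.sense();print(s['time_s'],s['eef_pos'],s['ft_force'],s['ft_torque'],s['opening'])
i=cv2.imread('pics/s4.png')[105:265,60:200]
cv2.imwrite('pics/z4.png',cv2.resize(i,None,fx=3.7,fy=3.7,interpolation=cv2.INTER_CUBIC))
E
```

```text
8.6833 [ 0.4774 -0.2369  0.1284] [-3.9501  1.6934  3.5886] [0.3764 0.7755 0.0564] 0.02270291308145416
```

View pics/z4.png

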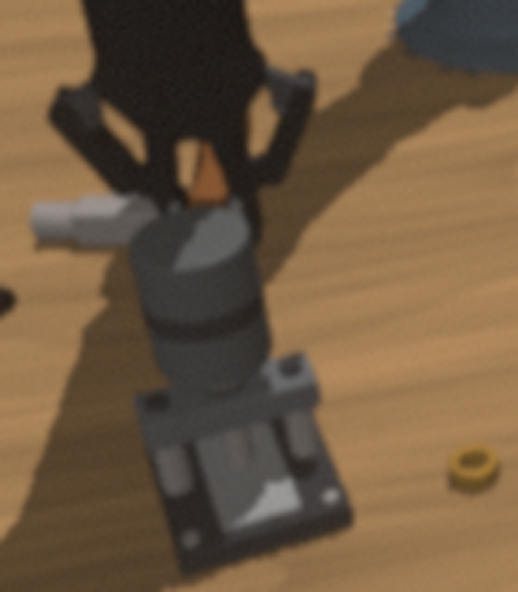

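The upward force is about 8 N over the held weight, so the spring isn't at its stop yet. I'll push further until the force rises sharply.

Emit:
{"method": "jog_arm", "body": {
  "deltas": [0,0,-1,0,0,0,0,0,-2,0,0,0,0,0,-3,0,0,0,0,0,-3,0,0,0]
}}

```text
time_s: 9.02
eef_pos: [0.4772, -0.237, 0.1278]
orientation: [[-0.001, -0.119, -0.993], [-0.0, -0.993, 0.119], [-1.0, 0.0, 0.001]]
ft_force: [-10.4, 4.5, 18.1]
opening: 0.0226
```

Emit:
{"method": "jog_arm", "body": {
  "deltas": [0,0,-1,0,0,0,0,0,-2,0,0,0,0,0,-3,0,0,0,0,0,-3,0,0,0]
}}

```text
time_s: 9.35
eef_pos: [0.477, -0.237, 0.1271]
orientation: [[-0.002, -0.119, -0.993], [-0.0, -0.993, 0.119], [-1.0, 0.001, 0.002]]
ft_force: [-17.7, 6.2, 31.4]
opening: 0.0228
```

```bash
python3 - <<'E'
from h import *
np.set_printoptions(precision=4,suppress=True)
save('scene','s5');s=arm.sense();print(s['time_s'],s['eef_pos'],s['ft_force'],s['ft_torque'],s['opening'])
i=cv2.imread('pics/s5.png')[105:265,60:200]
cv2.imwrite('pics/z5.png',cv2.resize(i,None,fx=3.7,fy=3.7,interpolation=cv2.INTER_CUBIC))
E
```

```text
9.4 [ 0.4769 -0.237   0.1271] [-17.1723   6.584   31.6524] [1.3782 2.4698 0.3043] 0.02250932224509533
```

View pics/z5.png

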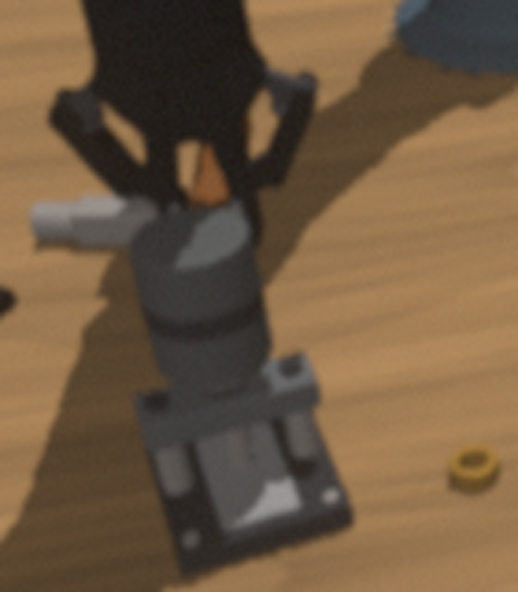

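The force climbed to about 35 N with almost no further travel, so the punch is at its stop. Next I'll lift and return.

Emit:
{"method": "jog_arm", "body": {
  "deltas": [0,0,4,0,0,0,0,0,10,0,0,0,0,0,20,0,0,0,0,0,36,0,0,0,0,0,56,0,0,0,0,0,76,0,0,0,0,0,95,0,0,0,0,0,103,0,0,0]
}}

```text
time_s: 10.07
eef_pos: [0.4794, -0.2376, 0.2275]
orientation: [[0.005, -0.119, -0.993], [-0.002, -0.993, 0.119], [-1.0, 0.001, -0.005]]
ft_force: [1.0, -0.8, -3.2]
opening: 0.0224
```

```bash
python3 - <<'E'
from h import *
np.set_printoptions(precision=4,suppress=True)
save('scene','s6');s=arm.sense();print(s['time_s'],s['eef_pos'],s['ft_force'],s['ft_torque'],s['opening'])
i=cv2.imread('pics/s6.png')[80:265,50:210]
cv2.imwrite('pics/z6.png',cv2.resize(i,None,fx=3.2,fy=3.2,interpolation=cv2.INTER_CUBIC))
E
```

```text
10.1167 [ 0.4798 -0.2378  0.2282] [ 1.4793 -0.4242 -3.5598] [-0.0542  0.0787 -0.0162] 0.022356718940373655
```

View pics/z6.png

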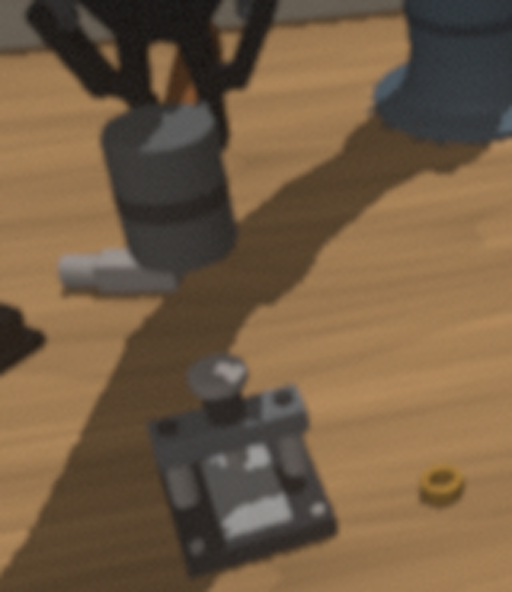

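The punch cap has sprung back up (cap at crop (217,375)) and the mallet is still held square. I'll return it to above the mat.

Emit:
{"method": "jog_arm", "body": {
  "deltas": [0,8,0,0,0,0,0,25,0,0,0,0,0,50,0,0,0,0,-2,80,0,0,0,0,-3,112,0,0,0,0,-4,145,0,0,0,0,-5,178,0,0,0,0,-6,211,0,0,0,0]
}}

```text
time_s: 10.78
eef_pos: [0.4695, -0.0237, 0.2231]
orientation: [[-0.004, -0.119, -0.993], [0.001, -0.993, 0.119], [-1.0, -0.0, 0.004]]
ft_force: [0.9, 0.1, -3.9]
opening: 0.0224
```

Emit:
{"method": "jog_arm", "body": {
  "deltas": [-1,33,0,0,0,0,-2,66,0,0,0,0,-4,99,0,0,0,0,-6,132,0,0,0,0,-8,165,0,0,0,0,-9,198,0,0,0,0,-10,225,0,0,0,0,-10,245,0,0,0,0]
}}

```text
time_s: 11.45
eef_pos: [0.4587, 0.2229, 0.2233]
orientation: [[-0.004, -0.115, -0.993], [0.001, -0.993, 0.115], [-1.0, -0.001, 0.004]]
ft_force: [0.7, 1.2, -3.3]
opening: 0.0225
```

Emit:
{"method": "jog_arm", "body": {
  "deltas": [0,13,-10,0,0,0,0,18,-35,0,0,0,0,20,-65,0,0,0,0,20,-95,0,0,0,0,20,-115,0,0,0,0,20,-125,0,0,0,0,20,-130,0,0,0,0,20,-130,0,0,0]
}}

```text
time_s: 12.12
eef_pos: [0.4601, 0.2389, 0.0937]
orientation: [[-0.003, -0.119, -0.993], [-0.001, -0.993, 0.119], [-1.0, 0.001, 0.003]]
ft_force: [-0.1, -0.2, -2.9]
opening: 0.0226
```

```bash
python3 - <<'E'
from h import *
np.set_printoptions(precision=4,suppress=True)
save('scene','s7');save('top','t7');s=arm.sense();print(s['time_s'],s['eef_pos'],s['ft_force'],s['ft_torque'],s['opening'],s['qpos'])
a=cv2.imread('pics/s7.png')[100:230,250:410];b=cv2.imread('pics/t7.png')[150:280,90:250]
cv2.imwrite('pics/c7.png',np.hstack([cv2.resize(i,(400,325),interpolation=cv2.INTER_CUBIC) for i in(a,b)]))
E
```

```text
12.2167 [0.4621 0.2398 0.0961] [ 0.3732  0.4897 -3.1041] [0.0193 0.2571 0.0533] 0.022633128743070736 [  -4.8289   22.834   -31.1846  114.8369   16.0996   46.3868 -142.0486]
```

View pics/c7.png

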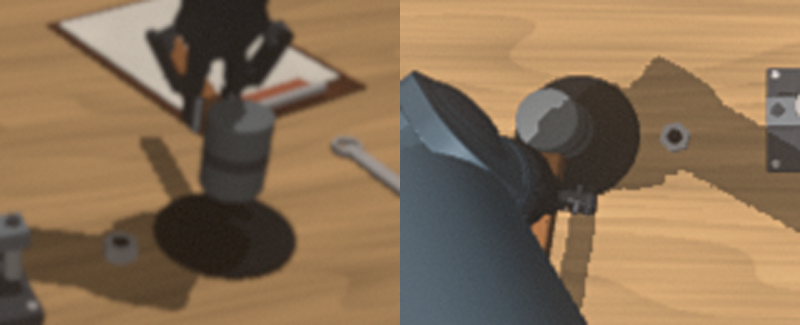

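Emit:
{"method": "jog_arm", "body": {
  "deltas": [0,0,-8,0,0,0,0,0,-20,0,0,0,0,0,-32,0,0,0,0,0,-41,0,0,0,0,0,-46,0,0,0,0,0,-48,0,0,0,0,0,-49,0,0,0,0,0,-49,0,0,0]
}}

```text
time_s: 12.88
eef_pos: [0.4615, 0.2393, 0.0461]
orientation: [[-0.0, -0.119, -0.993], [0.0, -0.993, 0.119], [-1.0, -0.0, 0.0]]
ft_force: [0.1, -0.8, -3.7]
opening: 0.0225
```

```bash
python3 - <<'E'
from h import *
np.set_printoptions(precision=4,suppress=True)
print(at_z('top',(148.8,198),.132))
save('scene','s8');save('top','t8');s=arm.sense();print(s['time_s'],s['eef_pos'],s['ft_force'],s['ft_torque'],s['opening'])
a=cv2.imread('pics/s8.png')[120:230,270:400];b=cv2.imread('pics/t8.png')[150:260,110:240]
cv2.imwrite('pics/c8.png',np.hstack([cv2.resize(i,(400,338),interpolation=cv2.INTER_CUBIC) for i in(a,b)]))
E
```

```text
[0.5286 0.2303 0.132 ]
12.9833 [0.4619 0.2394 0.0467] [ 0.0783 -0.7488 -3.8811] [0.0268 0.1745 0.0162] 0.022518950026199712
```

View pics/c8.png

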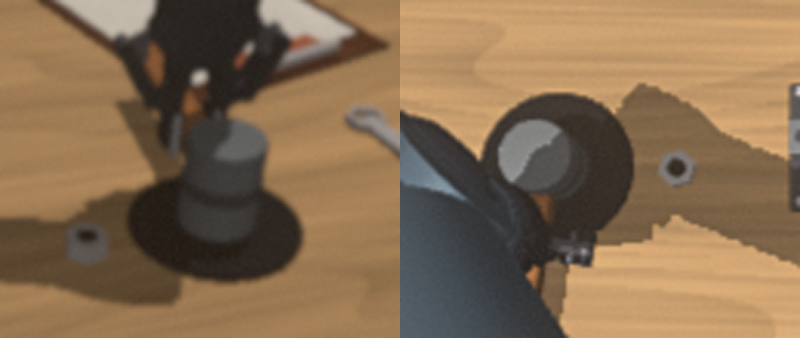

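The head is centred over the mat and still just off it, since the full weight shows at the wrist. I'll lower it slowly.

Emit:
{"method": "jog_arm", "body": {
  "deltas": [0,0,-1,0,0,0,0,0,-2,0,0,0,0,0,-3,0,0,0,0,0,-3,0,0,0]
}}

```text
time_s: 13.32
eef_pos: [0.4618, 0.2394, 0.0444]
orientation: [[0.001, -0.119, -0.993], [-0.0, -0.993, 0.119], [-1.0, 0.0, -0.001]]
ft_force: [-3.1, -1.0, 3.3]
opening: 0.0226
```

Emit:
{"method": "jog_arm", "body": {
  "deltas": [0,0,0.5,0,0,0,0,0,1,0,0,0]
}}

```text
time_s: 13.48
eef_pos: [0.4619, 0.2393, 0.0446]
orientation: [[0.001, -0.119, -0.993], [0.001, -0.993, 0.119], [-1.0, -0.001, -0.001]]
ft_force: [0.6, -0.7, -3.4]
opening: 0.0225
```

Emit:
{"method": "jog_arm", "body": {
  "deltas": [0,0,0,0,0,0,0,0,0,0,0,0,0,0,0,0,0,0,0,0,0,0,0,0,0,0,0,0,0,0,0,0,0,0,0,0,0,0,0,0,0,0,0,0,0,0,0,0],
  "hand": 0
}}

```text
time_s: 14.15
eef_pos: [0.4615, 0.2391, 0.0443]
orientation: [[0.0, -0.119, -0.993], [0.0, -0.993, 0.119], [-1.0, -0.0, -0.0]]
ft_force: [0.2, -0.3, -1.1]
opening: 0.0853
```

```bash
python3 - <<'E'
from h import *
np.set_printoptions(precision=4,suppress=True)
save('scene','s9');save('top','t9');s=arm.sense();print(s['time_s'],s['eef_pos'],s['ft_force'],s['ft_torque'],s['opening'])
a=cv2.imread('pics/s9.png')[120:230,270:400];b=cv2.imread('pics/t9.png')[150:260,110:240]
cv2.imwrite('pics/c9.png',np.hstack([cv2.resize(i,(400,338),interpolation=cv2.INTER_CUBIC) for i in(a,b)]))
E
```

```text
14.25 [0.4615 0.2391 0.0443] [ 0.2557 -0.6507 -0.2475] [-0.0203  0.0527 -0.0127] 0.08544337672018101
```

View pics/c9.png

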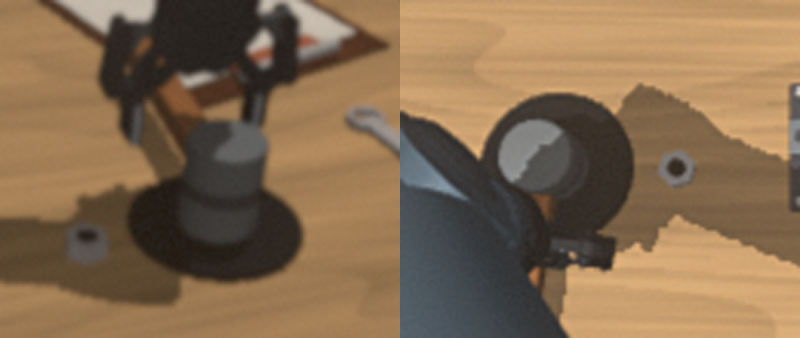

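Released, and the mallet is upright on the mat. I'll raise the arm straight up, clear of it.

Emit:
{"method": "jog_arm", "body": {
  "deltas": [0,0,8,0,0,0,0,0,25,0,0,0,0,0,50,0,0,0,0,0,80,0,0,0,0,0,110,0,0,0,0,0,140,0,0,0,0,0,155,0,0,0,0,0,160,0,0,0]
}}

```text
time_s: 14.92
eef_pos: [0.4634, 0.2405, 0.2085]
orientation: [[0.007, -0.119, -0.993], [0.003, -0.993, 0.119], [-1.0, -0.004, -0.007]]
ft_force: [-0.3, -0.3, 0.4]
opening: 0.0856
```

Emit:
{"method": "jog_arm", "body": {
  "deltas": [0,-15,0,0,0,0,0,-40,0,0,0,0,0,-70,0,0,0,0,0,-100,0,0,0,0,0,-120,0,0,0,0,0,-130,0,0,0,0,0,-130,0,0,0,0]
}}

```text
time_s: 15.5
eef_pos: [0.4609, 0.106, 0.2033]
orientation: [[-0.002, -0.124, -0.992], [-0.002, -0.992, 0.124], [-1.0, 0.002, 0.002]]
ft_force: [-0.1, -0.4, 0.5]
opening: 0.0854
```

```bash
python3 - <<'E'
from h import *
np.set_printoptions(precision=4,suppress=True)
save('scene','s10');save('top','t10');s=arm.sense();print(s['time_s'],s['eef_pos'],s['ft_force'],abs(s['qd']).max())
for c in('top','scene'):
  for n,z in(('mallet',.006),('mat',0),('punch',.104),('idle_punch',.104)):
    for r in arm.landmark_of(c,n)[:1]: print(c,n,r['score'],at_z(c,r['pixel'],z))
a=cv2.imread('pics/s10.png')[110:270,80:400];b=cv2.imread('pics/t10.png')[150:310,80:400]
cv2.imwrite('pics/c10.png',cv2.resize(np.vstack([a,b]),(600,600),interpolation=cv2.INTER_CUBIC))
E
```

```text
15.6 [0.4612 0.11   0.204 ] [ 0.079  -0.502   0.3916] 1.3929335435511692
top punch 0.6 [ 0.5455 -0.2456  0.104 ]
top idle_punch 0.7 [ 0.545  -0.0085  0.104 ]
scene mallet 0.69 [0.5385 0.2287 0.006 ]
scene mat 0.56 [0.5273 0.2343 0.    ]
scene punch 0.63 [ 0.5452 -0.2392  0.104 ]
scene idle_punch 0.69 [ 0.5588 -0.0085  0.104 ]
```

View pics/c10.png

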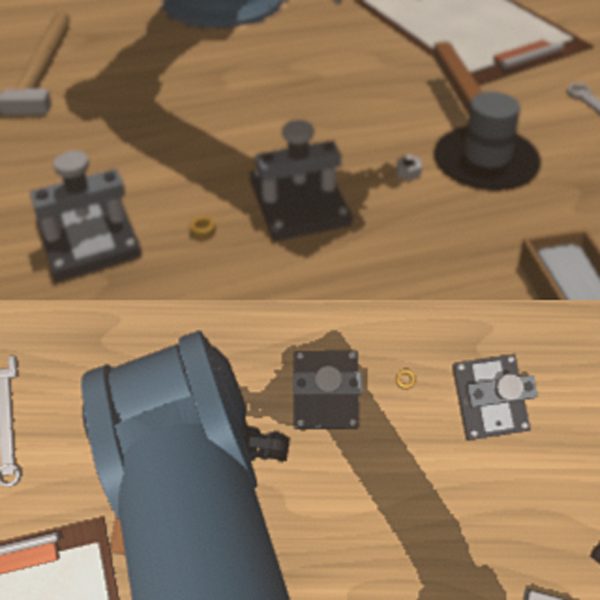

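The mallet stands upright and central on the mat at crop (490,130). Both caps are up at (72,160) and (297,130), and the arm is clear of everything.

```bash
python3 -c "
from cell import arm
print(arm.hand_in())"
```

```text
the job is handed in; nothing more can be done
None
```

I marked the tag, stood the mallet back on its mat and handed the job in at about 15.6 s. `hand_in()` gives no verdict, so success is judged only from the checks below.

- **Punch:** I pressed the mallet's head onto the punch of the jig with the tag. The force rose from about 8 N to about 35 N with only about 1 mm more arm travel, so I took the punch to be at its stop. I did not measure its travel directly. After I lifted off, the pictures showed the cap back up.
- **Idle punch:** The mallet passed well above the empty jig's punch and never touched it. Its cap looked unchanged in the last pictures.
- **Mallet:** It is upright on the mat and released. While lowering, the head was within about 5 mm of the mat's centre; after release, the network points put it about 12 mm off. The limit is 45 mm.
- **Arm:** It is raised clear of everything, with a wrist force of about 0.6 N, which is just sensor noise.
- **Missing check:** In the last top view the arm hid the mallet, so the final mallet check rests on the scene camera alone. The network positions varied by a few mm up to about 14 mm between the two cameras.

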